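# Hang the large S-hook in the rice paddle's hole

### The arm

A 6-joint arm with a two-finger parallel gripper is mounted at the origin on the work surface. World frame = base frame: x ahead of the robot, y to its left, z up, the work surface at z = 0. Lengths are in m, angles in degrees, forces in N, time in s.
With the tool pointing down it reaches from about 0.375 to 0.9 m from the base axis. Payload 3.1 kg.
Tool frame: the origin (TCP) lies on the centre line of the jaws, within the pads' length; the fingertips stand 17 mm ahead of it and the grasp point (between the pads) lies 2 mm behind it (nose_length is the distance from the TCP to the fingertips, in m); z points along the fingers, y is the direction in which the jaws open and shut (so a half turn about z gives the same grasp; the last joint's range is limited). The gripper opens to 87 mm and grips with 3 to 60 N. Pads are 19 mm wide; open, the fingers measure 117 mm over their backs; the gripper's body (75 mm by 190 mm) begins 51 mm behind the grasp point.
Start: joints at [-76.805, 30.224, 82.088, -0, 67.689, -10.227], TCP at [0.248, -0.573, 0.24] pointing down, gripper open.
Joint ranges: [-176.69, 176.69], [-43.24, 126.21], [12.49, 139.97], [-82, 262], [0, 151.66], [-163.58, 163.58]. Speed limits (degrees/s): [159.86, 159.86, 180, 180, 180, 180].

### API

Orientations are given as [roll, pitch, yaw] about the fixed x, y, z axes, in that order (R = Rz(yaw) Ry(pitch) Rx(roll)).
In Python, from bench import * gives the robot as it stands. The module is installed in compiled form; this text tells all that it offers.
- The arm moves only by the tool carry_out, never from a script. Its argument "steps" is a list of rows, each a list of 3 entries, a list of its own where there are three numbers: the opening in per cent of the stroke, from 0 (shut) to 100 (fully open), then the shift along the tool's x, y, z in cm, then the turn, a rotation vector about the tool's x, y, z in degrees. A call has 1 to 10 rows; each row shifts and turns the commanded pose from where the row before left it, along the tool's axes as they then stand; what a row does not reach is not made up. A row lasts 1/12 s, in which the tool goes at most 41.7 mm and 7.16 degrees, less where a joint would pass 70% of its speed; a pose out of reach is approached as far as the arm can. A call with a gripper value outside its range is refused whole. The fingers move at their own pace and stop on an object; "newtons" is the grip in N (left out, the last holds). Time passes only in rows, so rows that do not move let the fingers close. It gives the time, the measured TCP pose, the force and the opening at its end, in the units of the state.
- observe(): the state, without advancing time (a new reading comes with each control period).
- grab_frame(name): name is "side" or "top" or "wrist"; returns (picture, depth): 400x640x3 uint8, red, green, blue; 400x640 float32, m along the optical axis (not along the pixel's ray), 0 where there is no reading.
- get_calibration(name): a dict with "intrinsics" (3x3 intrinsics, pixels), "rvec" (rotation vector, rad) and "tvec" (3), from world to camera coordinates, as OpenCV has them; the wrist camera has in their place "mount" (4x4, takes a point from camera to tool coordinates, whose origin is the TCP and whose axes are the flange's). Camera axes: x right, y down, z forward; pixel columns grow to the right and rows downward; lengths in m; the calibration is good to about 2 mm. A picture is of the moment at which its call begins: read the wrist's pose just before it. get_calibration takes no time and is no camera call.
- job_done(): hands the job in, once; it reports no verdict.
The state is a dict: "time_s": time; "joints": joint angles; "qvel": joint speeds; "joint_efforts": joint torques, N m; "ee_pos": TCP position; "eef_rot": TCP orientation; "contact_force": force on the tool from outside, world axes, zero at the start; "moment": the same for the moment, N m; "width": finger opening in m.
Only numpy, scipy, OpenCV 4.12 (cv2) and the standard library are available. Lean on these libraries where they do the work, as an engineer would, in place of code of your own. Each camera call takes 0.05 s, during which the arm holds its last target.

### The job

Get the rice paddle ready for hanging up: take the large S-hook out of the slotted bamboo stand and hook its upper end down through the hole in the handle of the paddle that lies across the tub, then let go so that the hook hangs there by itself. Leave the small S-hook standing in the stand, and leave the paddle lying on the tub about where it is.

Things in the scene. Friction and masses are not known exactly. Their poses are not given: they have to be found in the camera images.
- large_hook_mid (a point): Large aluminium S-hook of 8 mm square bar, 112 mm high, 45 g, upright in one of two slots of a fixed bamboo stand (36 mm high; lowest 28 mm in the slot, leans 8 degrees to +x). Point: on the shank, 56 mm below the top. z up, x from the shank to the upper loop's leg, y across the flat side (8 mm, pinch here at the shank's top). Lower loop goes to -x, 30 mm wide. Small hook 90 mm off along y.
- large_hook_tip (a point): Free lower end of the leg of the large hook's upper loop, the end that goes down through the hole; same axes. It is 48 mm from the shank (bar centres; 40 mm inside) along x, 45 mm below the hook's top and 11 mm above large_hook_mid. The loop is a half circle; its inside top is 8 mm below the hook's top.
- paddle_hole (a point): Centre of the 28 mm round hole in the handle of a loose wooden rice paddle (300 x 84 x 8 mm, 180 g), mid-thickness, 144 mm above the table. It lies flat on a fixed tub, handle out over the rim roughly to the robot, hole 60 mm outside the tub. z up, x from handle end to blade. Handle end 50 mm wide, square, 24 mm from the hole centre to -x: leg goes in the hole, shank outside this end, in line.
- small_hook_mid (a point): Small S-hook of the same 8 mm bar, 84 mm high, upper loop 26 mm wide, in the stand's other slot; to be left alone. Point: on its shank half-way up (42 mm); axes as for the large hook.
Mind the look-alikes: they are no part of the job. Leave any green look-alike of the part that bears large_hook_mid alone.

How it is judged:
By the outcome, as a careful person would: the job done as asked, in the order asked, and still so for the second after the job is handed in, with the robot touching nothing.
It also fails if it takes over 38 s, if anything falls off the work surface, if the arm or the gripper's body presses on something with over 40 N, if the wrist force passes 120 N, or if a joint passes its speed limit or range.

## Working session

There is one attempt and no reset: what is moved stays moved. The work goes in short steps, Python scripts to look and compute and a tool call to move; the robot and the scene stay as the last step left them, time stands still between calls to the robot, and variables do not carry over. Pictures are saved under pics/ and viewed, and the job is handed in when it is done.

Besides the shell and the picture viewer there is one more tool, called as name(argument=value, ...) on one line, values as JSON. carry_out: Moves the arm, as the interface text tells. Its arguments: {"type":"object","properties":{"steps":{"type":"array","items":{"type":"array"}},"newtons":{"type":"number"}},"required":["steps"]}

```bash
mkdir -p pics
cat > h.py <<'E'
from bench import *
import numpy as np, cv2
def save(n,p): cv2.imwrite('pics/'+n+'.png',p[:,:,::-1])
def T(name,st=None):
    c=get_calibration(name)
    K=np.array(c['intrinsics'])
    if name=='wrist':
        from scipy.spatial.transform import Rotation as R
        A=np.eye(4);A[:3,:3]=R.from_euler('xyz',st['eef_rot'],degrees=True).as_matrix();A[:3,3]=st['ee_pos']
        return K,A@np.array(c['mount'])
    M=np.eye(4);M[:3,:3]=cv2.Rodrigues(np.array(c['rvec'],float))[0];M[:3,3]=np.array(c['tvec']).ravel()
    return K,np.linalg.inv(M)
def cloud(name,d,st=None):
    K,A=T(name,st)
    v,u=np.mgrid[0:400,0:640]
    P=np.stack([(u-K[0,2])/K[0,0]*d,(v-K[1,2])/K[1,1]*d,d],-1)
    W=P@A[:3,:3].T+A[:3,3]
    W[d==0]=np.nan
    return W
E
python3 - <<'E'
from h import *
st=observe();print(st)
for n in ['side','top','wrist']:
    p,d=grab_frame(n);save(n+'0',p);np.savez('%s0.npz'%n,p=p,d=d)
    print(n,get_calibration(n),T(n,st)[1])
E
```

```text
{'time_s': 0.0, 'joints': array([-7.68054398e+01,  3.02800325e+01,  8.21550524e+01, -1.98620942e-03,
        6.76886304e+01, -1.02277518e+01]), 'qvel': array([ 0.07125239,  0.04269888, -0.07006951, -0.00284369,  0.15113547,
        0.08082344]), 'joint_efforts': array([-5.73041580e-04, -4.40040171e+01, -1.76593584e+01,  6.32813293e-02,
        5.82296192e-02, -1.70620501e-04]), 'ee_pos': array([ 0.24829601, -0.57281732,  0.23856756]), 'eef_rot': array([-1.79877925e+02, -2.01603479e-02,  2.34230466e+01]), 'contact_force': array([-0.35244778,  0.42326914, -1.08914884]), 'moment': array([-0.02267676, -0.03231079,  0.00337529]), 'width': 0.08689972711030179}
side {'intrinsics': array([[386.06590599,   0.        , 325.5391376 ],
       [  0.        , 386.06590599, 197.23059353],
       [  0.        ,   0.        ,   1.        ]]), 'rvec': array([ 0.95573754, -2.32600697,  1.24828616]), 'tvec': array([0.35608494, 0.22745551, 0.67531241])} [[-0.71933261 -0.40268373  0.56604454 -0.03452077]
 [-0.69429595  0.39017341 -0.6047461   0.56687378]
 [ 0.02266589 -0.82801601 -0.56024614  0.55860699]

[... 571 characters left out ...]
1.70982028,   0.        , 317.94843638],
       [  0.        , 331.70982028, 199.83603244],
       [  0.        ,   0.        ,   1.        ]]), 'mount': array([[-1.48739354e-04, -9.59478013e-01, -2.81783462e-01,
         7.69117135e-02],
       [ 9.99998918e-01,  2.69745442e-04, -1.44633759e-03,
        -2.23299940e-05],
       [ 1.46373892e-03, -2.81783373e-01,  9.59476935e-01,
        -1.45116149e-01],
       [ 0.00000000e+00,  0.00000000e+00,  0.00000000e+00,
         1.00000000e+00]])} [[ 0.39737912 -0.88015708 -0.25964082  0.31893697]
 [-0.91764749 -0.38224664 -0.10867654 -0.54252713]
 [-0.0035944   0.28144453 -0.95957077  0.38371048]
 [ 0.          0.          0.          1.        ]]
```

View pics/side0.png

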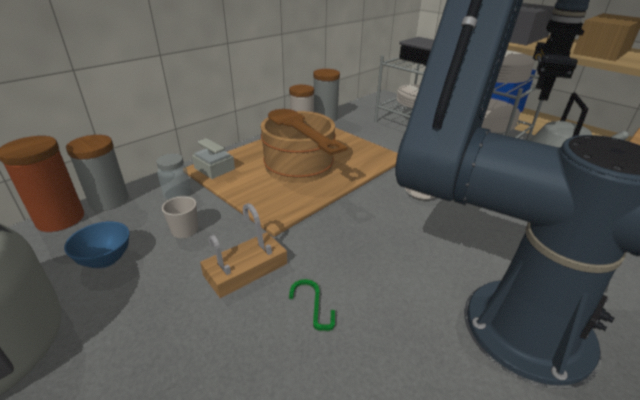

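View pics/top0.png

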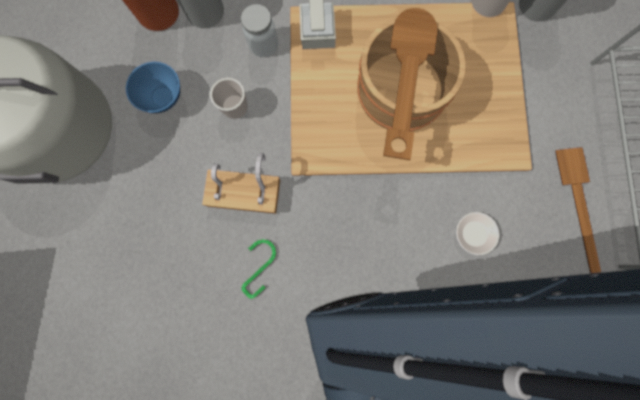

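View pics/wrist0.png

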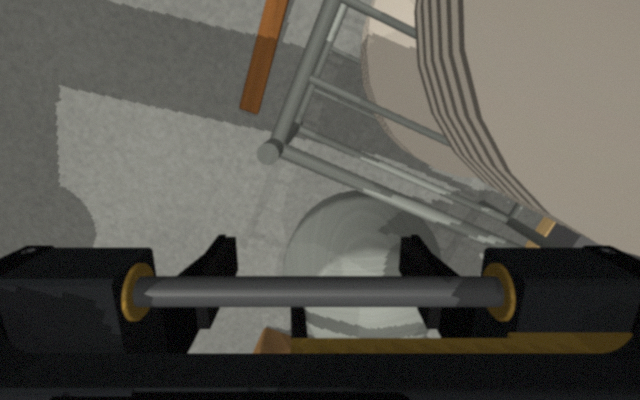

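Top view: the stand is at about (242,190), with the large hook at (260,178) and the small one at (216,180). The paddle hole is at (399,146). The green decoy hook and a second paddle lie elsewhere. I'll zoom in and measure.

Run:
```python
from h import *
for n,(u0,u1,v0,v1) in dict(top=(195,295,140,220),side=(190,300,190,300)).items():
    z=np.load(n+'0.npz');p=z['p'][v0:v1,u0:u1]
    s=min(800//(u1-u0),600//(v1-v0))
    save(n+'0z',cv2.resize(p,None,fx=s,fy=s,interpolation=cv2.INTER_CUBIC));print(n,s)
z=np.load('top0.npz');W=cloud('top',z['d'])
save('top0p',cv2.resize(z['p'][100:180,370:450],None,fx=7,fy=7,interpolation=cv2.INTER_CUBIC))
np.set_printoptions(precision=3,suppress=True,linewidth=200)
print('stand region z'); print((W[148:214:2,200:284:3,2]*1000).round(0))
print('hole z');print((W[126:162:2,380:420:2,2]*1000).round(0))
```

```text
top 7
side 5
stand region z
[[ -0.  -1.  -0.  -1.   2.  -3.  -1.  -2.  -1.  -0.  -1.  -2.   2.  -2.   1.  -3.  -2.   2.   2.  -1.  -0.  -0.  -1.  -2.  -1.   3.  -1.  -1.]
 [ -2.  -3.  -0.  -2.  -0.   0.  -1.  -0.  -3.  -1.  -1.  -1.  -1.  -2.   0.  -2.   0.   1.   0.  -1.  -1.   1.   0.   1.  -0.  -1.   1.  -1.]
 [  2.   0.   1.  -0.  -1.   0.   1.   1.  -1.   0.   2.  -2.  -1.  -0.  -1.   0.  -1.   0.  -1.  -2.  -2.  -2.  -1.   2.   1.  -1.  -0.  -1.]
 [ -2.  -2.   0.  -2.   0.   1.  -1.   0.  -0.  -2.   0.   2.   2.  -1.  -2.  -2.  -2.  -2.  -1.  -0. 105.  96.  -0.   1.   1.  -2.  -2.  -0.]
 [  0.  -1.  -2.  -1.   1.  -1.   1.  -1.  -0.  -2.   1.  -2.  -1.   1.   2.  -3.  -2.  -1.  -2.  -2. 110.  95.   1.  -1.   1.  -3.  -3.  -2.]
 [  0.  -3.  -3.  -3.  -1.  -2.  -0.  -2.   0.  -3.   2.   3.  -1.   2.  -0.  -1.  -1.   2.  -1. 112. 110.  82.   2.  -1.   0.   1.  -1.   2.]
 [ -3.   1.   3.   0.  -1.   1.  -1.   0.   0.   2.  -0.  -1.   0.  -3.  -2.  -2.  -0.   2.   2. 115. 111.  71.   1.  -2.  -2.  -2.  -1.   1.]
 [ -2.   0.   1.  -3.  -1.   1.   1.   2.   0.  -1.  -2.  -0.   1.  -3.
[... 4809 characters left out ...]
 146. 147.  16.  13.  13.  16.  12.  15.  16. 147. 148. 147.  14.  13.  17.  15.]
 [ 15.  14. 150. 150. 146. 147. 147.  15.  16.  17.  17.  12. 147. 148. 145.  nan  14.  14.  15.  17.]
 [ 15.  15. 147. 150. 148. 147. 148. 147. 147.  14. 147. 145. 148. 148. 149. 147.  15.  14.  15.  13.]
 [ 13.  16. 146. 146. 148. 148. 148. 147. 148. 147. 148. 149. 147. 148. 148. 150.  14.  13.  12.  14.]
 [ 13.  12. 143. 143. 148. 150. 150. 149. 148. 149. 147. 146. 145. 150. 147. 148.  14.  15.  14.  14.]
 [ 14.  14.  16.  11.  15.  13.  14. 139. 142. 145. 143. 150. 147. 148. 149. 146.  16.  14.  13.  13.]
 [ 14.  15.  13.  15.  14.  15.  14.  15.  16.  15.  16.  14.  15.  13. 142.  13.  16.  16.  13.  17.]]
```

Run:
```python
from h import *
np.set_printoptions(precision=4,suppress=True,linewidth=200)
z=np.load('top0.npz');W=cloud('top',z['d']);p=z['p'].astype(int)
# paddle mask by height 140-156
m=(W[...,2]>0.135)&(W[...,2]<0.165);m[:, :370]=0;m[:,425:]=0;m[170:]=0;m[:90]=0
q=W[m];print(len(q),q.min(0),q.max(0),np.median(q[:,2]))
# stand top
m2=np.abs(W[...,2]-0.036)<0.006;m2[:168]=0;m2[216:]=0;m2[:,:198]=0;m2[:,284:]=0
s=W[m2];print('stand',len(s),s.mean(0)); r=cv2.minAreaRect((s[:,:2]*1000).astype(np.float32));print(r)
# hook points
m3=(W[...,2]>0.05)&(W[...,2]<0.15);m3[:140]=0;m3[216:]=0;m3[:,:198]=0;m3[:,284:]=0
v,u=np.nonzero(m3)
for a in range(len(v)): print(u[a],v[a],W[v[a],u[a]])
```

```text
1607 [ 0.4918 -0.1032  0.1351] [ 0.6313 -0.0033  0.1513] 0.1472767216239459
stand 2296 [0.4599 0.2609 0.0353]
((462.08392333984375, 262.6744079589844), (151.1360321044922, 75.67088317871094), 82.7752456665039)
259 153 [0.5236 0.2129 0.098 ]
260 153 [0.5232 0.2108 0.0993]
261 153 [0.5244 0.2095 0.0952]
262 153 [0.5232 0.2069 0.099 ]
263 153 [0.5241 0.2055 0.096 ]
258 154 [0.5198 0.2137 0.1046]
259 154 [0.5201 0.2119 0.1035]
260 154 [0.5195 0.2097 0.1053]
261 154 [0.5196 0.2079 0.1048]
262 154 [0.5199 0.2061 0.1036]
263 154 [0.5219 0.2054 0.0963]
264 154 [0.525  0.2052 0.0854]
258 155 [0.5166 0.2129 0.1088]
259 155 [0.5175 0.2116 0.1055]
260 155 [0.5171 0.2094 0.1069]
261 155 [0.5172 0.2076 0.1063]
262 155 [0.5175 0.2059 0.1052]
263 155 [0.5198 0.2053 0.0967]
264 155 [0.5235 0.2055 0.0836]
258 156 [0.5143 0.2127 0.1099]
259 156 [0.5148 0.2112 0.1079]
260 156 [0.5143 0.2089 0.1098]
261 156 [0.5142 0.207  0.1098]
262 156 [0.5167 0.2066 0.1009]
263 156 [0.5183 0.2056 0.0947]
264 156 [0.5213 0.2054 0.0839]
257 157 [0.5123 0.2146 0.1103]
258 157 [0.5123 0.2127 0.1102]
259 157 [0.5121 0.2107
[... 9259 characters left out ...]
686 0.2122 0.0652]
263 184 [0.4705 0.2117 0.0559]
259 185 [0.4672 0.2187 0.0627]
260 185 [0.4675 0.2169 0.0611]
261 185 [0.4667 0.2143 0.0646]
262 185 [0.4671 0.2126 0.0628]
263 185 [0.4693 0.2124 0.0514]
259 186 [0.467  0.2202 0.0536]
260 186 [0.4663 0.2176 0.0568]
261 186 [0.4663 0.2157 0.0565]
262 186 [0.4665 0.2138 0.0554]
263 186 [0.4672 0.2124 0.0514]
263 187 [0.4651 0.2124 0.0515]
259 198 [0.4426 0.2205 0.0509]
261 199 [0.4403 0.2162 0.0522]
258 200 [0.4387 0.2227 0.0502]
259 200 [0.4385 0.2205 0.0512]
260 200 [0.4385 0.2185 0.0507]
261 200 [0.4383 0.2164 0.0514]
258 201 [0.4362 0.2222 0.0525]
259 201 [0.4365 0.2205 0.0509]
260 201 [0.4364 0.2185 0.0507]
261 201 [0.4362 0.2162 0.052 ]
```

The top zoom is consistent with this: the hook plane runs about -7° from world x. Next I'll fit the hook model and the paddle to the clouds.

```bash
cat >> h.py <<'E'
from scipy.optimize import least_squares
from scipy.spatial.transform import Rotation as R
def curve(n=40):
    t=np.linspace(np.pi,0,n)
    up=np.c_[24+24*np.cos(t),28+24*np.sin(t)]
    lo=np.c_[-15+15*np.cos(np.linspace(0,-np.pi,n)),-37+15*np.sin(np.linspace(0,-np.pi,n))]
    sh=np.c_[np.zeros(n),np.linspace(-37,28,n)]
    leg=np.c_[np.full(n//2,48),np.linspace(28,11,n//2)]
    ll=np.c_[np.full(n//2,-30),np.linspace(-37,-22,n//2)]
    return np.r_[ll[::-1],lo[::-1],sh,up,leg]/1000
from scipy.spatial import cKDTree
C=curve(80);TR=cKDTree(C)
def hookR(yaw,lean,roll=0): return R.from_euler('xyz',[roll,lean,yaw],degrees=True)
def sdf(P,par):
    Q=hookR(par[3],par[4]).inv().apply(P-par[:3])
    d,_=TR.query(Q[:,[0,2]])
    a=d-.004;b=np.abs(Q[:,1])-.004
    return np.where((a<0)&(b<0),np.maximum(a,b),np.hypot(np.maximum(a,0),np.maximum(b,0)))
def fit(P,x0):
    r=least_squares(lambda p:1000*sdf(P,np.r_[p[:3]/1000,p[3:]]),np.r_[np.array(x0[:3])*1000,x0[3:]],loss='soft_l1',f_scale=1.5,diff_step=1e-4)
    return np.r_[r.x[:3]/1000,r.x[3:]],np.median(np.abs(r.fun))
E
python3 - <<'E'
from h import *
np.set_printoptions(precision=4,suppress=True,linewidth=200)
x0=[0.472,0.216,0.062,-7,8]
Ps={}
for n in ['top','side']:
    z=np.load(n+'0.npz');W=cloud(n,z['d'])
    m=(W[...,2]>0.046)&(W[...,2]<0.125)&(W[...,0]>0.42)&(W[...,0]<0.54)&(W[...,1]>0.18)&(W[...,1]<0.25)
    Ps[n]=W[m];print(n,len(Ps[n]),fit(Ps[n],x0))
f,e=fit(np.r_[Ps['top'],Ps['side']],x0);print('both',f,e)
o=hookR(f[3],f[4])
print('top',f[:3]+o.apply([.024,0,.056]),'shanktop',f[:3]+o.apply([0,0,.03]),'tip',f[:3]+o.apply([.048,0,.011]))
for n in ['top','side']:
    z=np.load(n+'0.npz');W=cloud(n,z['d'])
    m=(abs(W[...,2]-.147)<.008)&(W[...,0]>.47)&(W[...,0]<.85)&(W[...,1]>-.16)&(W[...,1]<.06)
    if n=='side': 
        p=z['p'].astype(int)
    q=W[m];print(n,len(q))
    # orange-ness: handle section only
    h=q[(q[:,0]>.5)&(q[:,0]<.62)]
    for a in np.arange(.48,.64,.01):
        s=q[abs(q[:,0]-a)<.005]
        if len(s)>3: print(round(a,3),len(s),np.percentile(s[:,1],[2,50,98]),s[:,2].mean())
    if n=='top':
        # hole: contour
        mm=m.astype(np.uint8);c,hh=cv2.findContours(mm,cv2.RETR_CCOMP,cv2.CHAIN_APPROX_NONE)
        for k,cc in enumerate(c):
            if hh[0][k][3]>=0 and len(cc)>8: print('hole',cv2.minEnclosingCircle(cc),cv2.fitEllipse(cc))
        K,A=T('top')
        save('padmask',mm*255*np.ones(3,np.uint8)[:,None,None].T.reshape(1,1,3) if 0 else np.dstack([mm*255]*3))
E
```

```text
top 229 (array([ 0.4707,  0.2161,  0.0629, -7.2833, 10.0173]), np.float64(0.371831046096391))
side 306 (array([ 0.4724,  0.2186,  0.0617, -7.1953,  9.5825]), np.float64(0.5114518566794598))
both [ 0.4717  0.2177  0.0624 -7.3355  9.6761] 0.9968025974169412
top [0.5045 0.2135 0.1136] shanktop [0.4767 0.217  0.092 ] tip [0.5205 0.2114 0.0652]
top 4433
0.49 23 [-0.0698 -0.0622 -0.0536] 0.14559876197194713
0.5 143 [-0.0702 -0.0466 -0.0228] 0.14715230235553056
0.51 100 [-0.0721 -0.0421 -0.0225] 0.1475585242518006
0.52 72 [-0.0745 -0.0635 -0.0245] 0.14725572025399475
0.53 120 [-0.0765 -0.0547 -0.0269] 0.14720732898950367
0.54 142 [-0.0772 -0.0533 -0.0291] 0.14759174066118688
0.55 112 [-0.0707 -0.052  -0.0305] 0.1476473935028335
0.56 96 [-0.073  -0.0566 -0.0412] 0.14773259242310563
0.57 87 [-0.0742 -0.0586 -0.0437] 0.14788408914831505
0.58 94 [-0.0873 -0.0612 -0.0447] 0.1471467712893178
0.59 137 [-0.1264 -0.0706 -0.0471] 0.14495177349537128
0.6 158 [-0.1403 -0.0676 -0.0322] 0.14441865670820356
0.61 142 [-0.1527 -0.0667 -0.0207] 0.14466233431403627
0.62 126 [-0.1582 -0.0667 -0.0119] 0.1451686
[... 718 characters left out ...]
874
0.52 32 [-0.0706 -0.0604 -0.0211] 0.14488671176486442
0.53 47 [-0.0726 -0.0566 -0.0217] 0.14495614222590655
0.54 52 [-0.0729 -0.0479 -0.0249] 0.14580333406778567
0.55 35 [-0.0649 -0.0444 -0.0262] 0.14587785357796537
0.56 25 [-0.0683 -0.0521 -0.0379] 0.1460517691679895
0.57 28 [-0.0715 -0.0519 -0.0387] 0.14581960316999196
0.58 30 [-0.0728 -0.0534 -0.0408] 0.14543663036325674
0.59 29 [-0.1035 -0.0528 -0.0429] 0.14528929795650367
0.6 27 [-0.0766 -0.0586 -0.0408] 0.14602044863404257
0.61 27 [-0.1025 -0.0582 -0.0403] 0.14508220819809184
0.62 27 [-0.0809 -0.0615 -0.0483] 0.1457722271868946
0.63 24 [-0.0797 -0.0643 -0.051 ] 0.14591238584127983
0.64 25 [-0.0839 -0.0613 -0.02  ] 0.145697521387128
```

View pics/top0p.png

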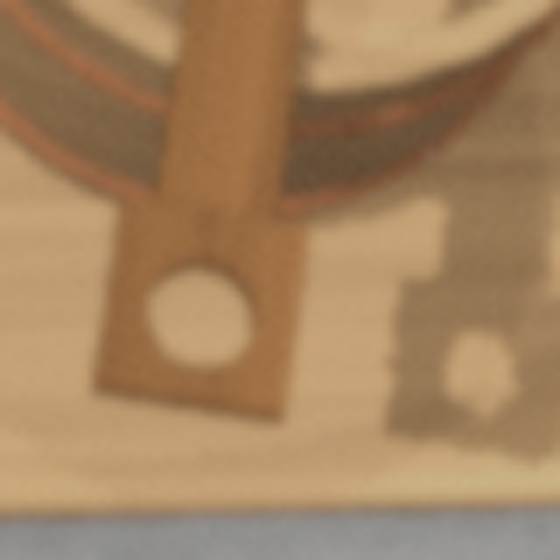

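View pics/top0z.png

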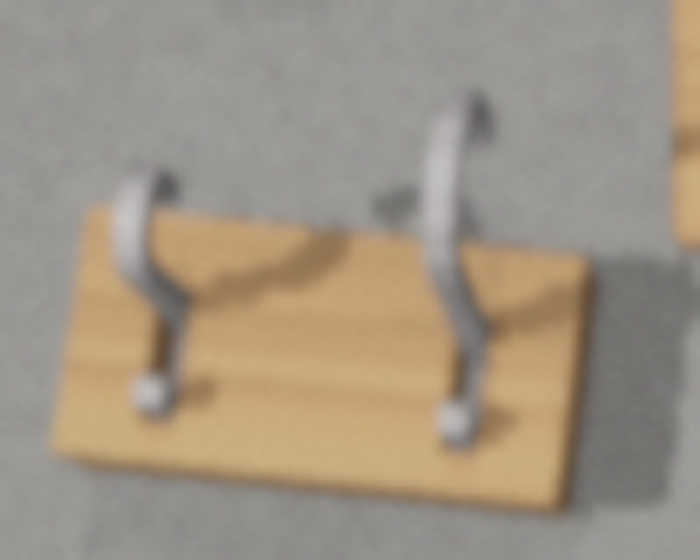

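The hook fit is good: both cameras agree within 2 mm, and mid is at z 62 mm. In the zoomed top view the paddle hole is a ring centred at about (398.1,145). Now its world position.

Run:
```python
from h import *
np.set_printoptions(precision=4,suppress=True)
def ray(n,u,v,z):
    K,A=T(n);d=A[:3,:3]@np.linalg.inv(K)@[u,v,1];return A[:3,3]+d*(z-A[2,3])/d[2]
h=ray('top',398.1,145,.148);print('hole top',h)
f=lambda a,b:ray('top',370+(a+.5)/7-.5,100+(b+.5)/7-.5,.148)
a,b=f(95,388),f(283,420);print('end corners',a,b,np.linalg.norm(a-b),'mid',(a+b)/2)
ax=h-(a+b)/2;print('len',np.linalg.norm(ax),np.degrees(np.arctan2(ax[1],ax[0])),'perp',np.degrees(np.arctan2((b-a)[0],-(b-a)[1])))
c,d=f(160,200),f(285,210)
print('left edges',np.degrees(np.arctan2(*(f(112,230)-a)[[1,0]])),np.degrees(np.arctan2(*(f(305,240)-b)[[1,0]])))
z=np.load('side0.npz');save('side0p',cv2.resize(z['p'][100:180,250:360],None,fx=7,fy=7,interpolation=cv2.INTER_CUBIC))
z=np.load('wrist0.npz');W=cloud('wrist',z['d'],dict(ee_pos=[.248,-.573,.2386],eef_rot=[-179.88,0,23.42]));print('wrist maxz',np.nanpercentile(W[:230,:,2],[50,90,99,100]))
```

```text
hole top [ 0.5189 -0.0489  0.148 ]
end corners [ 0.5007 -0.0209  0.148 ] [ 0.4912 -0.0691  0.148 ] 0.04913373434376511 mid [ 0.496 -0.045  0.148]
len 0.023293258267453903 -9.734236547533316 perp -11.22022169202169
left edges -8.445383487458123 -9.863205387148415
wrist maxz [0.0013 0.272  0.2764 0.2788]
```

View pics/side0p.png

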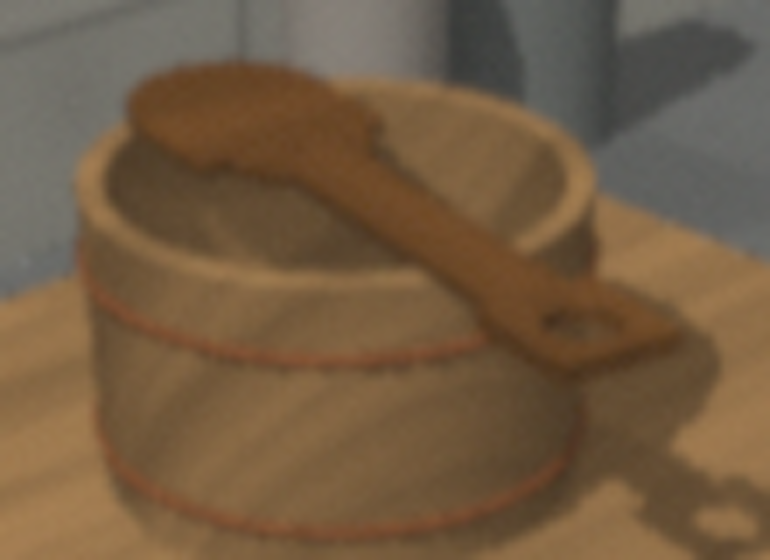

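Hole centre ≈ (0.519, -0.048), top z 0.148, and the paddle axis points about -9.7°. The side view shows nothing above the paddle. Now the first transit: lift, turn 31° and move towards the stand.

carry_out(steps=[[100,[0,0,-3.5],[0,0,0]],[60,[0,0,-3.5],[0,0,0]],[45,[2.6,-3.1,0],[0,0,6.1]],[45,[2.2,-3.3,0],[0,0,6.1]],[45,[1.9,-3.5,0],[0,0,6.1]],[45,[1.5,-3.7,0],[0,0,6.1]],[45,[1.1,-3.8,0],[0,0,6.1]],[45,[0.7,-3.9,0],[0,0,0]],[45,[0.7,-3.9,0],[0,0,0]],[45,[0.7,-3.9,0],[0,0,0]]], newtons=20)

```text
time_s: 0.98
ee_pos: [0.3415, -0.2671, 0.3094]
eef_rot: [-180.0, 0.0, -7.1]
contact_force: [1.4, -0.2, 0.3]
width: 0.041
```

carry_out(steps=[[45,[0.6,-4.0,0],[0,0,0]],[45,[0.6,-4.0,0],[0,0,0]],[45,[0.6,-4.0,0],[0,0,0]],[45,[0.6,-4.0,0],[0,0,0]],[45,[0.6,-4.0,0],[0,0,0]],[45,[0.6,-4.0,0],[0,0,0]],[45,[0.6,-4.0,0],[0,0,0]],[45,[0.6,-4.0,0],[0,0,0]],[45,[0.6,-4.0,0],[0,0,0]],[45,[0.6,-4.0,0],[0,0,0]]])

```text
time_s: 1.82
ee_pos: [0.4502, 0.1226, 0.3095]
eef_rot: [180.0, 0.0, -7.1]
contact_force: [0.6, -0.6, -0.1]
width: 0.039
```

carry_out(steps=[[45,[0.5,-3.2,2],[0,0,0]],[45,[0.5,-3.2,2],[0,0,0]],[45,[0.4,-3.2,3],[0,0,0]],[45,[0,0,3],[0,0,0]]])

```text
time_s: 2.15
ee_pos: [0.478, 0.2173, 0.2109]
eef_rot: [-179.8, -0.3, -6.8]
contact_force: [0.5, -0.6, 0.5]
width: 0.039
```

Run:
```python
from h import *
st=observe();print(st['ee_pos'],st['eef_rot'],st['joints'])
p,d=grab_frame('wrist');save('w1',p);np.savez('w1.npz',p=p,d=d)
W=cloud('wrist',d,st)
m=(W[...,2]>0.046)&(W[...,2]<0.125)&(W[...,0]>0.42)&(W[...,0]<0.54)&(W[...,1]>0.18)&(W[...,1]<0.25)
P=W[m];print(len(P),fit(P,[.4717,.217,.0624,-7.3,9.6]))
```

```text
[0.47798895 0.21727776 0.21094664] [-179.7695936    -0.31464542   -6.8344273 ] [ 12.1753282   24.63608225  98.41712006   0.13821265  56.57433932
 108.93336269]
747 (array([ 0.47179795,  0.21761775,  0.06333939, -8.15657056, 10.31538733]), np.float64(0.41529483847374193))
```

View pics/w1.png

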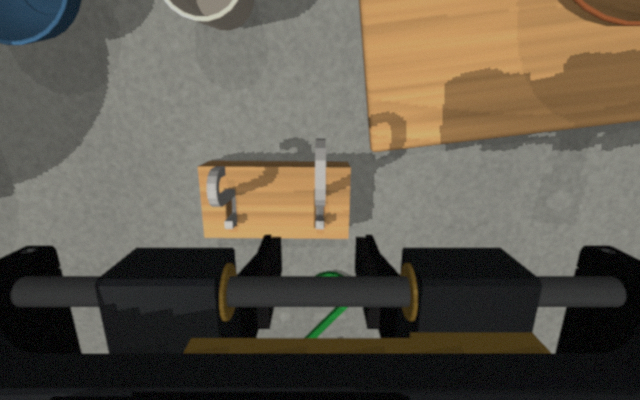

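The wrist view shows the large hook centred between the fingers (column 320), and the wrist fit agrees with the earlier one within 1 mm. I'll descend and grip.

carry_out(steps=[[45,[-0.1,0,2.5],[0,0,0.6]],[45,[0,0,2.5],[0,0,0]],[45,[0,0,2.5],[0,0,0]],[45,[0,0,2.5],[0,0,0]],[45,[0,0,1.5],[0,0,0]],[45,[0,0,0.6],[0,0,0]],[45,[0,0,0],[0,0,0]]])

```text
time_s: 2.78
ee_pos: [0.4738, 0.2118, 0.0893]
eef_rot: [179.9, 0.2, -7.7]
contact_force: [-1.4, -0.0, 0.6]
width: 0.0395
```

carry_out(steps=[[20,[0,0,0],[0,0,0]],[10,[0,0,0],[0,0,0]],[0,[0,0,0],[0,0,0]],[0,[0,0,0],[0,0,0]],[0,[0,0,0],[0,0,0]],[0,[0,0,0],[0,0,0]]], newtons=25)

```text
time_s: 3.28
ee_pos: [0.4752, 0.213, 0.0908]
eef_rot: [-179.9, -0.1, -7.7]
contact_force: [0.6, 8.6, 0.3]
width: 0.0077
```

The hook is gripped (7.7 mm), but a side force of 8.6 N shows I'm off centre. I'll ease the tool about 4 mm to +y, then lift.

carry_out(steps=[[0,[0,-0.2,0],[0,0,0]],[0,[0,-0.15,0],[0,0,0]],[0,[0,0,0],[0,0,0]]])

```text
time_s: 3.53
ee_pos: [0.4756, 0.2159, 0.0906]
eef_rot: [180.0, -0.1, -7.6]
contact_force: [0.9, -0.7, 3.8]
width: 0.0077
```

carry_out(steps=[[0,[0,0,-0.5],[0,0,0]],[0,[0,0,-1],[0,0,0]],[0,[0,0,-1.5],[0,0,0]],[0,[0,0,-2],[0,0,0]],[0,[0,0,-2.5],[0,0,0]],[0,[0,0,-2.5],[0,0,0]],[0,[0,0,-2.5],[0,0,0]],[0,[0,0,-2.5],[0,0,0]],[0,[0,0,0],[0,0,0]],[0,[0,0,0],[0,0,0]]])

```text
time_s: 4.37
ee_pos: [0.4754, 0.216, 0.242]
eef_rot: [-179.9, -0.2, -7.7]
contact_force: [-0.5, -0.7, -0.6]
width: 0.0077
```

Run:
```python
from h import *
np.set_printoptions(precision=4,suppress=True)
st=observe();print(st['ee_pos'],st['eef_rot'],st['contact_force'],st['width'])
p,d=grab_frame('side');save('s2',p[60:360,120:520]);np.savez('s2.npz',p=p,d=d)
p,d=grab_frame('top');save('t2',p);np.savez('t2.npz',p=p,d=d)
```

```text
[0.4754 0.216  0.242 ] [-179.9372   -0.1604   -7.6791] [-0.462  -0.7017 -0.595 ] 0.007682797514784822
```

View pics/s2.png

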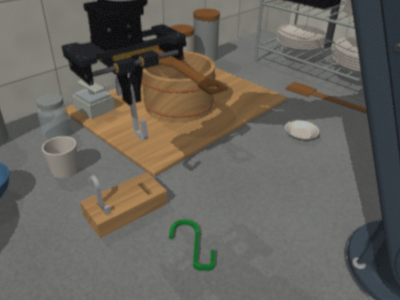

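View pics/t2.png

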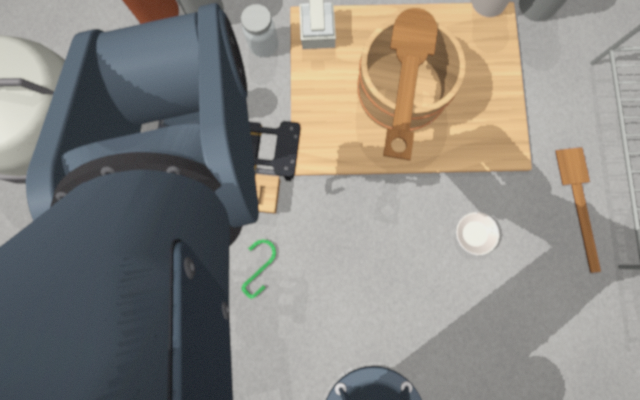

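The hook is out and held, and the small hook still stands at about (98,195) in the cropped side view. I'll measure its in-hand pose.

```bash
cat > hand.py <<'E'
from h import *
np.set_printoptions(precision=4,suppress=True)
def inhand(st,names,x0,data=None):
    # x0 guess world mid pose; keep points near model, not gripper-black
    out={}
    for n in names:
        p,d=data[n] if data else grab_frame(n)
        W=cloud(n,d,st); ok=np.isfinite(W[...,0])&(p.max(2)>75)&((p.max(2).astype(int)-p.min(2))<45)
        P=W[ok];P=P[np.linalg.norm(P-x0[:3],axis=1)<.09]
        P=P[sdf(P,x0)<.012]
        out[n]=(P,p)
        if len(P)>30: print(n,len(P),*fit(P,x0))
    return out
E
python3 - <<'E'
from hand import *
st=observe()
x0=np.r_[st['ee_pos']+[-.004,.001,-.0276],-7.7,9.8];print(x0)
z=np.load('s2.npz');p,d=grab_frame('wrist');save('w2',p)
inhand(st,['side','wrist'],x0,dict(side=(z['p'],z['d']),wrist=(p,d)))
E
```

```text
[ 0.4699  0.2167  0.2121 -7.7     9.8   ]
side 432 [ 0.4725  0.2181  0.2121 -7.7395  7.997 ] 0.5500215842671655
wrist 2330 [ 0.4787  0.2153  0.2042 -7.1018 -8.3564] 0.34744226521633126
```

View pics/w2.png

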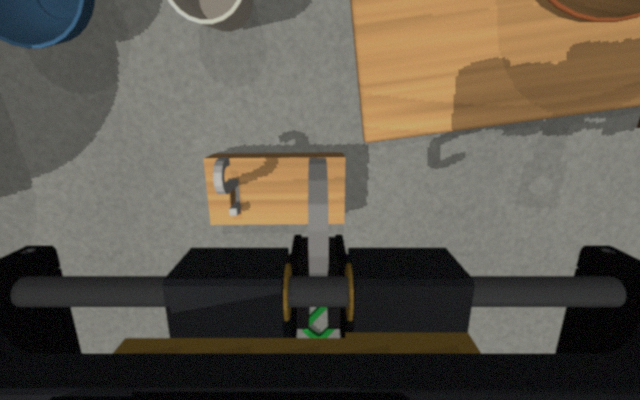

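Run:
```python
from hand import *
st=dict(ee_pos=np.array([.4754,.216,.242]),eef_rot=[-179.94,-.16,-7.68])
K,A=T('wrist',st);B=np.linalg.inv(A)
for par in ([.4725,.2175,.2121,-7.7,9],[.4787,.2153,.2042,-7.1,-8.4]):
    X=[(24,56),(48+4,28),(52,11)]
    for x,zz in X+[(24+28*np.cos(t),28+28*np.sin(t)) for t in np.radians([20,40,60,120])]:
        w=np.array(par[:3])+hookR(par[3],par[4]).apply([x/1000,0,zz/1000]);c=B[:3,:3]@w+B[:3,3];q=K@c/c[2];print((round(x),round(zz)),q[:2].round(0),c[2].round(3))
p,d=grab_frame('wrist')
for v in range(150,300,8): print(v,d[v,310:328:4])
print(observe()['time_s'])
```

```text
(24, 56) [315. 227.] 0.132
(52, 28) [316. 156.] 0.156
(52, 11) [316. 156.] 0.173
(50, 38) [315. 160.] 0.147
(45, 46) [315. 172.] 0.139
(38, 52) [315. 191.] 0.134
(10, 52) [315. 258.] 0.137
(24, 56) [318. 250.] 0.135
(52, 28) [317. 163.] 0.149
(52, 11) [317. 152.] 0.165
(50, 38) [317. 174.] 0.141
(45, 46) [317. 192.] 0.136
(38, 52) [317. 216.] 0.133
(10, 52) [318. 273.] 0.145
150 [0.3838 0.3836 0.3835 0.3843 0.3831]
158 [0.1527 0.1535 0.1515 0.1538 0.3493]
166 [0.1417 0.142  0.1407 0.142  0.1426]
174 [0.1375 0.1373 0.1374 0.1374 0.1377]
182 [0.1344 0.1346 0.1346 0.1358 0.1355]
190 [0.1334 0.1327 0.1328 0.134  0.1329]
198 [0.1319 0.1315 0.132  0.132  0.132 ]
206 [0.1307 0.1304 0.1309 0.1301 0.1306]
214 [0.1304 0.1312 0.1296 0.1291 0.1301]
222 [0.1292 0.1299 0.1306 0.1289 0.1305]
230 [0.1311 0.1304 0.1285 0.1305 0.1296]
238 [0.1314 0.13   0.1314 0.1314 0.1299]
246 [0.1322 0.1315 0.1328 0.1314 0.1331]
254 [0.1322 0.1339 0.1335 0.1335 0.1331]
262 [0.1375 0.1356 0.1372 0.1364 0.137 ]
270 [0.1391 0.1395 0.1407 0.1401 0.1402]
278 [0.0895 0.088  0.0887 0.0874 0.088 ]
286 [0.0856 0.0859 0.0862 0.0861 0.0863]
294 [0.0849 0.0852 0.0844 0.0864 0.0854]
4.5667
```

The wrist depth matches the +9° lean model. The -8° wrist fit was corrupted by gripper pixels. Now I'll carry it over the paddle, turn 2° and tilt the hook upright.

carry_out(steps=[[0,[0,0,0],[0,0,2]],[0,[0.5,2.6,0],[0,0,0]],[0,[0.6,3.6,0],[0,0,0]],[0,[0.6,3.6,0],[0,0,0]],[0,[0.6,3.6,0],[0,0,0]],[0,[0.6,3.6,0],[0,0,0]],[0,[0.6,3.6,0],[0,0,0]],[0,[0.5,2.6,0],[0,0,0]],[0,[0.2,2.0,0],[0,4.5,0]],[0,[0,0,0],[0,4.5,0]]])

```text
time_s: 5.4
ee_pos: [0.4754, -0.0435, 0.2393]
eef_rot: [179.9, -9.2, -9.9]
contact_force: [-1.0, 1.4, -0.6]
width: 0.0074
```

carry_out(steps=[[0,[0,0,0],[0,0,0]],[0,[0,0,0],[0,0,0]],[0,[0,0,0],[0,0,0]]])

```text
time_s: 5.65
ee_pos: [0.4744, -0.0393, 0.2399]
eef_rot: [-180.0, -8.9, -9.7]
contact_force: [0.8, -0.5, -0.8]
width: 0.0077
```

Run:
```python
from hand import *
st=observe();print(st['time_s'],st['ee_pos'],st['eef_rot'],st['contact_force'],st['width'])
D={}
for n in ['side','top','wrist']:
    D[n]=grab_frame(n);np.savez(n+'3.npz',p=D[n][0],d=D[n][1]);
save('s3',cv2.resize(D['side'][0][20:200,200:420],None,fx=3,fy=3));save('t3',D['top'][0]);save('w3',D['wrist'][0])
Rr=R.from_euler('xyz',st['eef_rot'],degrees=True)
x0=np.r_[st['ee_pos']+[0,.0015,-.028],-9.7,0.]
inhand(st,['side'],x0,D)
```

```text
5.65 [ 0.4744 -0.0393  0.2399] [-179.9849   -8.8962   -9.6558] [ 0.7822 -0.4545 -0.7614] 0.007703030192888145
side 311 [ 0.4761 -0.038   0.2091 -9.355  -1.013 ] 0.6915597909144988
```

View pics/s3.png

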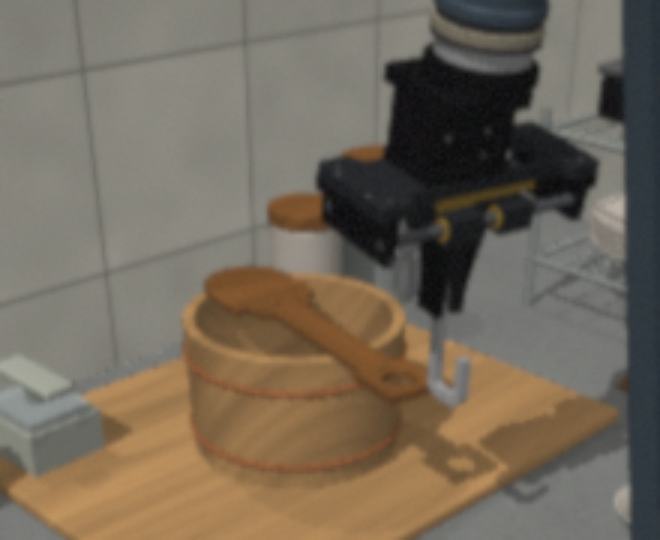

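View pics/w3.png

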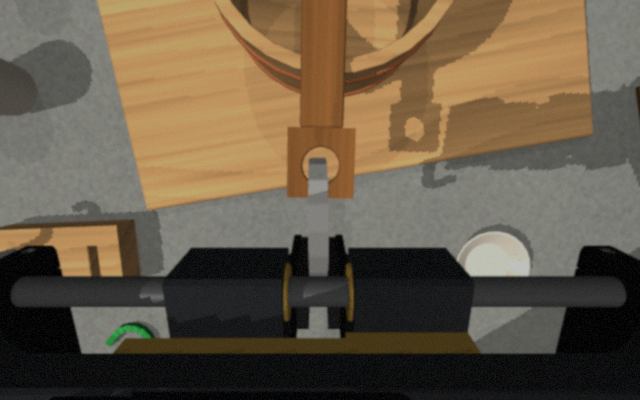

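View pics/t3.png

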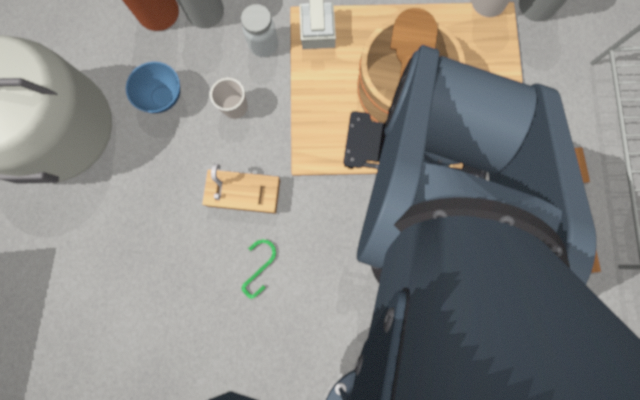

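The wrist view shows the hole at (320,164) with the hook's leg pointing at it (318). I'll measure the hole and handle end from the wrist camera.

Run:
```python
from hand import *
st=dict(ee_pos=np.array([.4744,-.0393,.2399]),eef_rot=[-179.98,-8.9,-9.66])
z=np.load('wrist3.npz');d=z['d'];K,A=T('wrist',st);W=cloud('wrist',d,st)
print('handle z',np.nanmedian(W[180:194,290:302,2]),np.nanmedian(W[135:145,290:350,2]))
def ray(u,v,zz=.1475):
    q=A[:3,:3]@np.linalg.inv(K)@[u,v,1];return A[:3,3]+q*(zz-A[2,3])/q[2]
im=z['p'][110:215,270:375];save('w3z',cv2.resize(im,None,fx=5,fy=5,interpolation=cv2.INTER_CUBIC))
m=(abs(W[...,2]-.147)<.012);m[:126]=0;m[200:]=0;m[:,:280]=0;m[:,360:]=0
for r in range(128,200,6):
    c=np.nonzero(m[r])[0]; 
    if len(c): print(r,c.min(),c.max(),ray(c.min(),r)[:2],ray(c.max(),r)[:2], c[1:][np.diff(c)>1],c[:-1][np.diff(c)>1])
```

```text
handle z 0.14805923601099452 0.14798598943297553
128 287 354 [ 0.5512 -0.0293] [ 0.5429 -0.0777] [] []
134 287 354 [ 0.5469 -0.0285] [ 0.5386 -0.077 ] [] []
140 287 354 [ 0.5426 -0.0277] [ 0.5344 -0.0763] [] []
146 287 354 [ 0.5384 -0.0269] [ 0.5301 -0.0757] [] []
152 287 354 [ 0.534  -0.0261] [ 0.5257 -0.075 ] [334] [306]
158 287 353 [ 0.5297 -0.0254] [ 0.5215 -0.0736] [337] [303]
164 287 353 [ 0.5254 -0.0246] [ 0.5171 -0.0729] [338] [301]
170 287 353 [ 0.521  -0.0238] [ 0.5127 -0.0722] [338] [302]
176 287 353 [ 0.5166 -0.023 ] [ 0.5083 -0.0715] [335 343] [305 341]
182 287 353 [ 0.5122 -0.0221] [ 0.5039 -0.0708] [327] [307]
188 287 352 [ 0.5077 -0.0213] [ 0.4996 -0.0694] [328] [307]
194 286 352 [ 0.5034 -0.0198] [ 0.4951 -0.0687] [328 332] [307 330]
```

View pics/w3z.png

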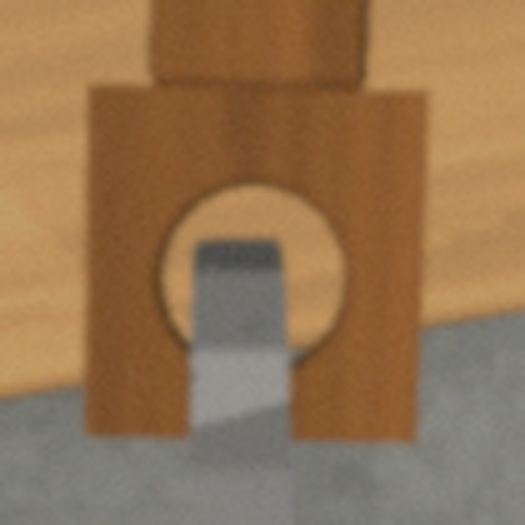

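Hole from the wrist camera: (0.520, -0.0486), which agrees with the top view; the handle top is at 0.148. The leg is centred to within 1.5 mm, so I'll shift it and go down to just above the hole.

carry_out(steps=[[0,[-0.15,0.15,1.0],[0,0,0]],[0,[-0.23,0,1.5],[0,0,0]],[0,[-0.23,0,1.5],[0,0,0]],[0,[-0.15,0,1.0],[0,0,0]],[0,[-0.08,0,0.5],[0,0,0]],[0,[0,0,0],[0,0,0]],[0,[0,0,0],[0,0,0]],[0,[0,0,0],[0,0,0]]])

```text
time_s: 6.47
ee_pos: [0.475, -0.0411, 0.1851]
eef_rot: [180.0, -9.1, -9.7]
contact_force: [-0.1, -0.2, -0.5]
width: 0.0075
```

Run:
```python
from hand import *
st=observe();print(st['time_s'],st['ee_pos'],st['eef_rot'],st['contact_force'],st['width'])
D={n:grab_frame(n) for n in ['side','wrist']}
save('s4',cv2.resize(D['side'][0][90:190,240:390],None,fx=5,fy=5,interpolation=cv2.INTER_CUBIC));save('w4',cv2.resize(D['wrist'][0][100:280,230:410],None,fx=3,fy=3,interpolation=cv2.INTER_CUBIC))
x0=np.r_[st['ee_pos']+[0,.0015,-.028],-9.7,0.]
inhand(st,['side'],x0,D)
```

```text
6.4667 [ 0.475  -0.0411  0.1851] [179.9874  -9.0767  -9.65  ] [-0.0533 -0.1775 -0.5217] 0.007458915704433452
side 257 [ 0.4766 -0.0395  0.1552 -9.3791 -0.7323] 0.6175831863277849
```

View pics/s4.png

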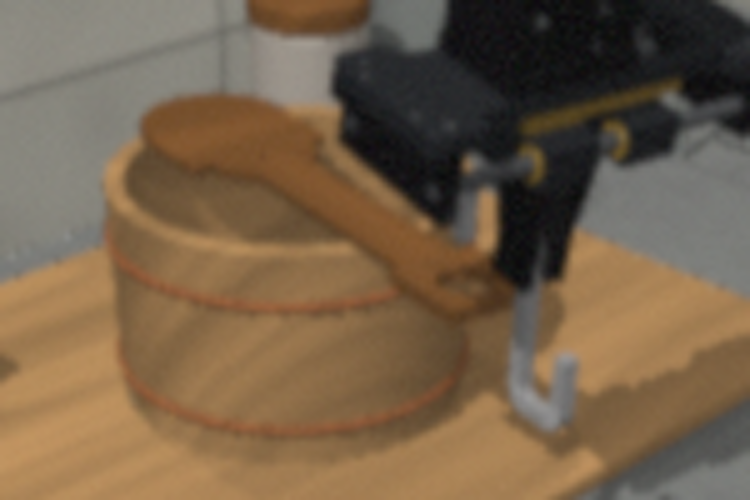

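View pics/w4.png

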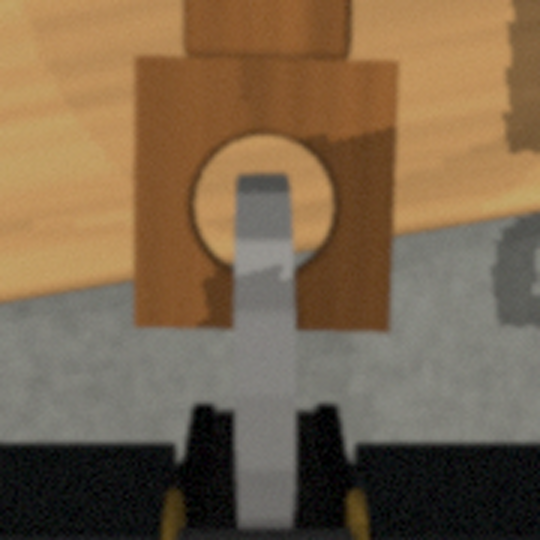

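The leg is centred over the hole (px 263 of hole 264 in the crop). I'll insert.

carry_out(steps=[[0,[-0.15,0,1.0],[0,0,0]],[0,[-0.16,0,1.0],[0,0,0]],[0,[-0.16,0,1.0],[0,0,0]],[0,[-0.16,0,1.0],[0,0,0]],[0,[-0.13,0,0.8],[0,0,0]],[0,[0,0,0],[0,0,0]],[0,[0,0,0],[0,0,0]]])

```text
time_s: 7.15
ee_pos: [0.4743, -0.0411, 0.1359]
eef_rot: [-180.0, -9.0, -9.7]
contact_force: [1.1, 0.2, -0.3]
width: 0.0075
```

Run:
```python
from hand import *
st=observe();print(st['time_s'],st['ee_pos'],st['eef_rot'],st['contact_force'],st['width'])
D={n:grab_frame(n) for n in ['side','wrist']}
save('s5',cv2.resize(D['side'][0][90:190,240:390],None,fx=5,fy=5,interpolation=cv2.INTER_CUBIC));save('w5',cv2.resize(D['wrist'][0][100:300,220:420],None,fx=3,fy=3,interpolation=cv2.INTER_CUBIC))
x0=np.r_[st['ee_pos']+[0,.0015,-.029],-9.7,0.]
inhand(st,['side'],x0,D)
```

```text
7.15 [ 0.4743 -0.0411  0.1359] [-179.9956   -8.985    -9.681 ] [ 1.0953  0.2383 -0.3462] 0.0074517747887417754
side 214 [ 0.4759 -0.0395  0.1057 -9.2837 -0.4614] 0.7317709053917756
```

View pics/s5.png

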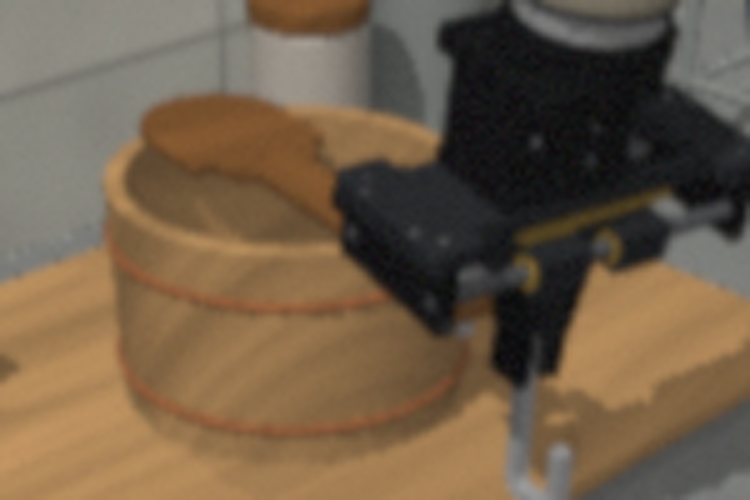

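View pics/w5.png

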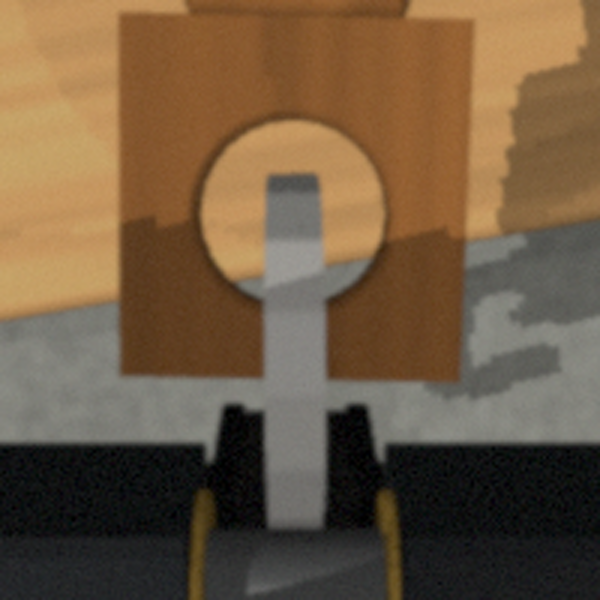

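The leg is through the hole with no contact force. To cut the swing at release, I'll tilt the hook 10° towards its natural hanging attitude, then lower until it touches.

carry_out(steps=[[0,[0.15,0,0.2],[0,3.3,0]],[0,[0.1,0,0.2],[0,3.3,0]],[0,[0.05,0,0.2],[0,3.4,0]],[0,[0,0,0],[0,0,0]],[0,[0,0,0],[0,0,0]]])

```text
time_s: 7.67
ee_pos: [0.478, -0.0416, 0.1309]
eef_rot: [-180.0, -18.9, -9.7]
contact_force: [0.0, -0.5, -0.4]
width: 0.0077
```

carry_out(steps=[[0,[-0.06,0,0.2],[0,0,0]],[0,[0,0,0],[0,0,0]],[0,[0,0,0],[0,0,0]]])

```text
time_s: 7.92
ee_pos: [0.4795, -0.0421, 0.1289]
eef_rot: [180.0, -19.1, -9.7]
contact_force: [-0.5, 0.5, -1.2]
width: 0.0075
```

carry_out(steps=[[0,[-0.07,0,0.15],[0,0,0]],[0,[0,0,0],[0,0,0]],[0,[0,0,0],[0,0,0]]])

```text
time_s: 8.17
ee_pos: [0.4784, -0.0418, 0.1268]
eef_rot: [-180.0, -19.0, -9.7]
contact_force: [-0.1, -0.5, -0.5]
width: 0.0078
```

Run:
```python
from hand import *
st=observe();print(st['time_s'],st['ee_pos'],st['eef_rot'],st['contact_force'],st['width'])
D={n:grab_frame(n) for n in ['side','wrist']}
save('s6',cv2.resize(D['side'][0][90:210,260:410],None,fx=5,fy=5,interpolation=cv2.INTER_CUBIC));save('w6',cv2.resize(D['wrist'][0][100:300,220:420],None,fx=3,fy=3,interpolation=cv2.INTER_CUBIC))
W=cloud('wrist',D['wrist'][1],st);
for v in range(120,290,6): print(v,W[v,318],D['wrist'][1][v,318])
```

```text
8.1667 [ 0.4784 -0.0418  0.1268] [-179.9958  -18.9884   -9.6758] [-0.0513 -0.5082 -0.5063] 0.00779961838493026
120 [ 0.5436 -0.053   0.1487] 0.1423008
126 [ 0.5413 -0.0526  0.1477] 0.14320822
132 [ 0.5385 -0.0522  0.1483] 0.14250433
138 [ 0.5358 -0.0517  0.1489] 0.14172427
144 [ 0.535  -0.0516  0.1406] 0.14997274
150 [ 0.5569 -0.0551  0.014 ] 0.2774444
156 [ 0.5514 -0.0542  0.0168] 0.27437556
162 [ 0.5263 -0.0501  0.145 ] 0.14519088
168 [ 0.5231 -0.0496  0.1488] 0.14122804
174 [ 0.5203 -0.0491  0.1518] 0.13812469
180 [ 0.5175 -0.0486  0.1542] 0.13562147
186 [ 0.515  -0.0482  0.1552] 0.13451274
192 [ 0.5125 -0.0478  0.1565] 0.13311015
198 [ 0.51   -0.0473  0.1589] 0.13060406
204 [ 0.5077 -0.0469  0.1586] 0.130765
210 [ 0.5054 -0.0465  0.1582] 0.13105717
216 [ 0.5031 -0.0461  0.1583] 0.13081376
222 [ 0.5007 -0.0457  0.1584] 0.13070346
228 [ 0.4984 -0.0454  0.1588] 0.13011141
234 [ 0.4961 -0.045   0.1588] 0.13002804
240 [ 0.4938 -0.0446  0.1586] 0.13011962
246 [ 0.4912 -0.0441  0.1559] 0.13273634
252 [ 0.4887 -0.0437  0.1546] 0.13391875
258 [ 0.4863 -0.0433  0.1545] 0.1339064
264 [ 0.4834 -0.0428  0.1507] 0.1375122
270 [ 0.4807 -0.0423  0.1488] 0.13933802
276 [ 0.4874 -0.0435  0.1997] 0.0887762
282 [ 0.4863 -0.0433  0.2019] 0.08651573
288 [ 0.4848 -0.0431  0.2024] 0.08596528
```

View pics/s6.png

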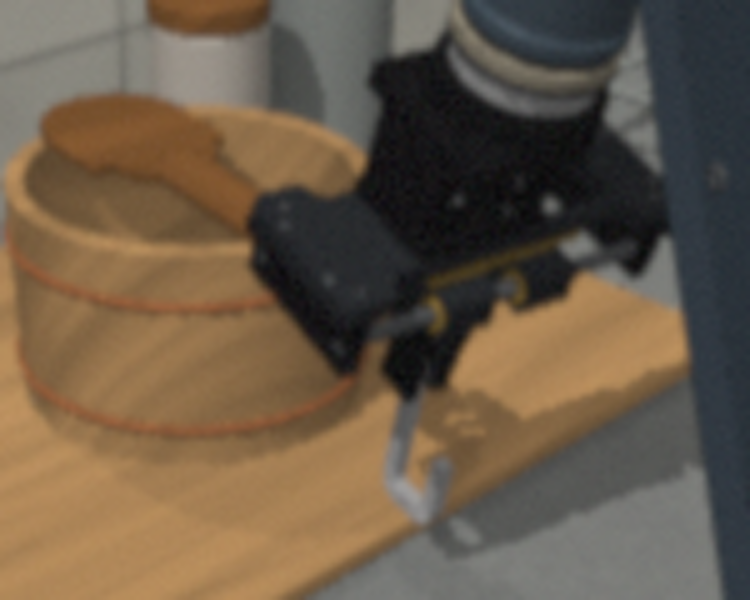

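View pics/w6.png

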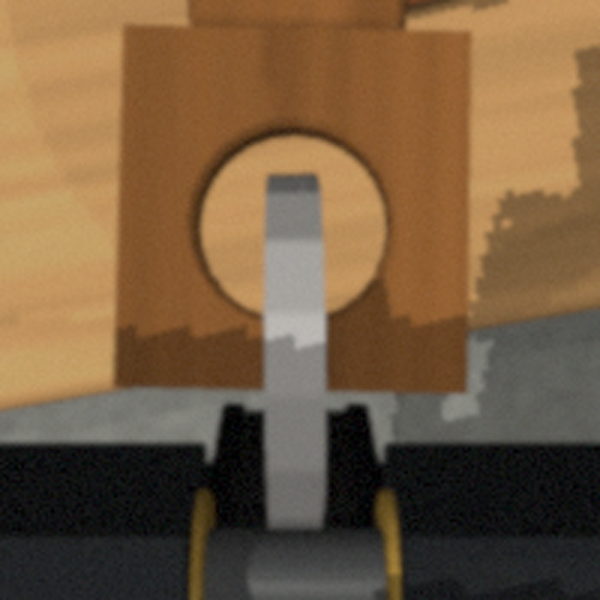

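The arch top is at 158.7 mm, about 2 mm above resting. I'll go down a little more until it touches.

carry_out(steps=[[0,[-0.05,0,0.1],[0,0,0]],[0,[0,0,0],[0,0,0]],[0,[-0.03,0,0.09],[0,0,0]],[0,[0,0,0],[0,0,0]],[0,[0,0,0],[0,0,0]]])

```text
time_s: 8.68
ee_pos: [0.4782, -0.0418, 0.1248]
eef_rot: [-180.0, -19.0, -9.7]
contact_force: [0.5, 0.1, 0.6]
width: 0.0074
```

carry_out(steps=[[0,[-0.03,0,0.09],[0,0,0]],[0,[0,0,0],[0,0,0]],[0,[0,0,0],[0,0,0]]], newtons=5)

```text
time_s: 8.93
ee_pos: [0.4785, -0.0419, 0.1241]
eef_rot: [180.0, -19.0, -9.7]
contact_force: [-0.4, 0.1, 1.6]
width: 0.0081
```

Contact is just beginning (about 1.6 N up). Now I'll release gently.

carry_out(steps=[[10,[0,0,0],[0,0,0]],[11,[0,0,0],[0,0,0]],[12,[0,0,0],[0,0,0]],[14,[0,0,0],[0,0,0]],[16,[0,0,0],[0,0,0]],[20,[0,0,0],[0,0,0]],[25,[0,0,0],[0,0,0]],[25,[0,0,0],[0,0,0]]])

```text
time_s: 9.6
ee_pos: [0.4782, -0.0417, 0.1239]
eef_rot: [-180.0, -19.0, -9.7]
contact_force: [-0.3, -0.3, -0.4]
width: 0.0199
```

Run:
```python
from hand import *
st=observe();print(st['time_s'],st['ee_pos'],st['eef_rot'],st['contact_force'],st['width'])
D={n:grab_frame(n) for n in ['side','wrist']}
save('s7',cv2.resize(D['side'][0][90:210,260:410],None,fx=5,fy=5,interpolation=cv2.INTER_CUBIC));save('w7',cv2.resize(D['wrist'][0][100:300,220:420],None,fx=3,fy=3,interpolation=cv2.INTER_CUBIC))
W=cloud('wrist',D['wrist'][1],st);
for v in range(120,290,8): print(v,W[v,318])
```

```text
9.6 [ 0.4782 -0.0417  0.1239] [-179.9989  -18.998    -9.6778] [-0.2793 -0.2752 -0.3702] 0.0198701402832012
120 [ 0.5425 -0.0529  0.1487]
128 [ 0.5392 -0.0523  0.1487]
136 [ 0.5358 -0.0517  0.1488]
144 [ 0.5355 -0.0517  0.1344]
152 [ 0.5299 -0.0507  0.1448]
160 [ 0.5257 -0.05    0.1495]
168 [ 0.5219 -0.0494  0.1531]
176 [nan nan nan]
184 [ 0.5151 -0.0482  0.1577]
192 [ 0.5121 -0.0477  0.1572]
200 [ 0.5089 -0.0472  0.1577]
208 [ 0.5059 -0.0466  0.1575]
216 [ 0.5028 -0.0461  0.1577]
224 [ 0.4998 -0.0456  0.1579]
232 [ 0.4967 -0.0451  0.1566]
240 [ 0.4936 -0.0445  0.1558]
248 [ 0.4902 -0.044   0.1527]
256 [ 0.4867 -0.0434  0.15  ]
264 [ 0.4826 -0.0426  0.1436]
272 [ 0.4551 -0.0377  0.0002]
280 [ 0.4862 -0.0433  0.1975]
288 [ 0.4846 -0.0431  0.1996]
```

View pics/s7.png

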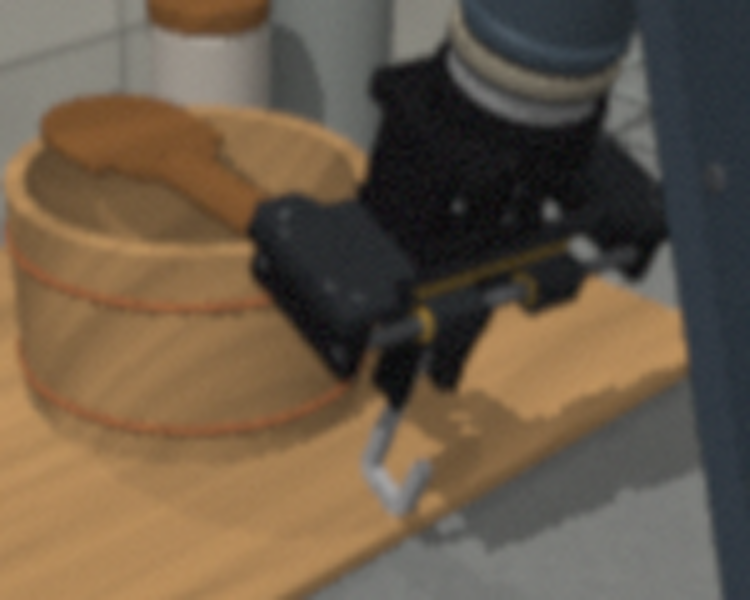

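View pics/w7.png

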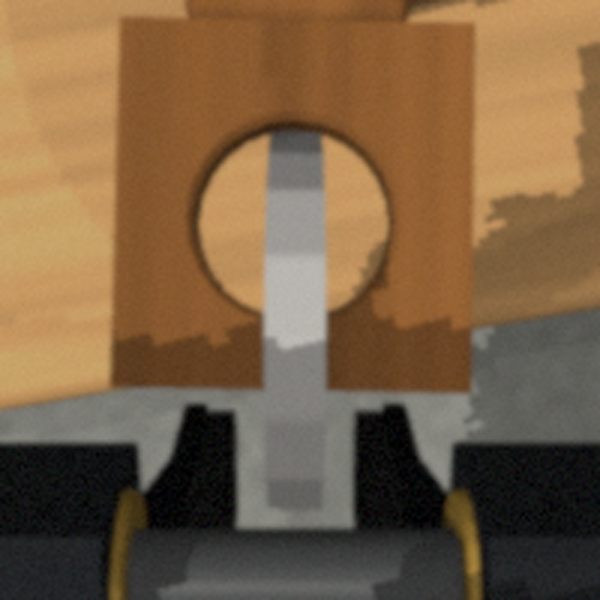

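The hook hangs by itself with its leg through the hole. I'll open a bit more and back out along the tool axis.

carry_out(steps=[[30,[0,0,0],[0,0,0]],[33,[0,0,-0.3],[0,0,0]],[33,[0,0,-0.7],[0,0,0]],[33,[0,0,-1.2],[0,0,0]],[33,[0,0,-1.5],[0,0,0]],[33,[0,0,-2],[0,0,0]],[33,[0,0,-3],[0,0,0]],[33,[0,0,-3],[0,0,0]],[33,[0,0,-3],[0,0,0]],[33,[0,0,0],[0,0,0]]])

```text
time_s: 10.53
ee_pos: [0.4316, -0.0341, 0.2681]
eef_rot: [179.8, -19.6, -9.6]
contact_force: [0.4, -0.4, -0.1]
width: 0.0287
```

carry_out(steps=[[33,[0,-3,-1],[0,0,0]],[33,[0,-4,0],[0,0,0]],[33,[0,-4,0],[0,0,0]],[33,[0,-4,0],[0,0,0]],[33,[0,-4,0],[0,0,0]],[33,[0,0,0],[0,0,0]],[33,[0,0,0],[0,0,0]],[33,[0,0,0],[0,0,0]],[33,[0,0,0],[0,0,0]]])

```text
time_s: 11.28
ee_pos: [0.4591, 0.1529, 0.2719]
eef_rot: [180.0, -18.9, -9.8]
contact_force: [0.5, 0.2, 0.6]
width: 0.0286
```

Run:
```python
from hand import *
st=observe();print(st['time_s'],st['ee_pos'],st['eef_rot'],st['contact_force'],st['width'])
D={n:grab_frame(n) for n in ['side','top']}
save('s8',D['side'][0]);save('s8z',cv2.resize(D['side'][0][90:210,260:410],None,fx=5,fy=5,interpolation=cv2.INTER_CUBIC));save('t8',D['top'][0])
```

```text
11.2833 [0.4591 0.1529 0.2719] [179.9552 -18.9296  -9.7617] [0.5009 0.1977 0.5595] 0.028610953708089186
```

View pics/s8z.png

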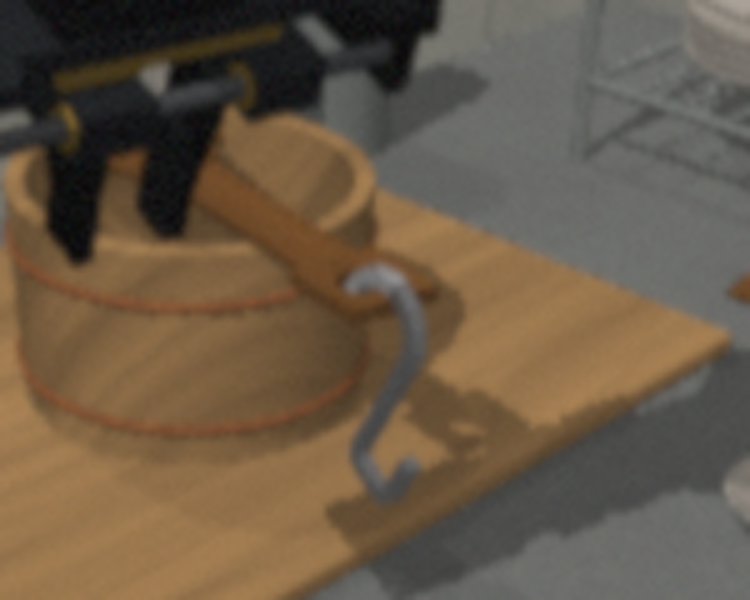

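View pics/t8.png

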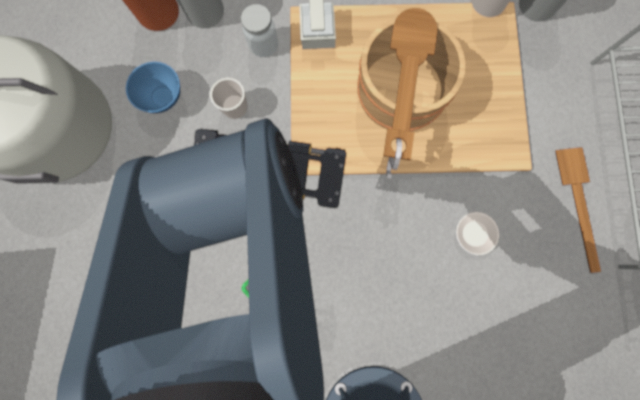

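The hook hangs through the hole, and the paddle is where it was (hole at about (399,146)). One quick check of the small hook.

View pics/s8.png

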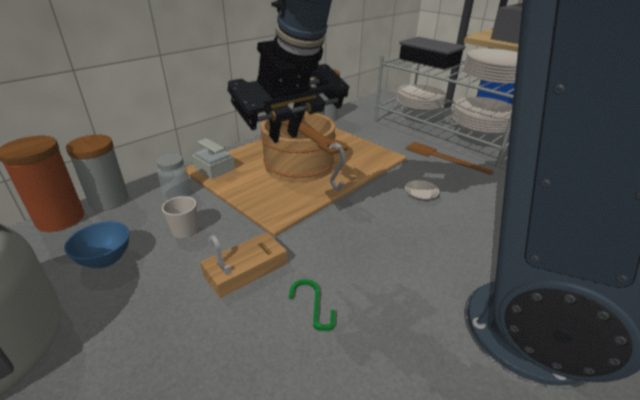

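The small hook still stands in the stand at (218,255), the green one is untouched at (313,305), and the robot touches nothing. I'll let it settle for a moment, then hand in.

carry_out(steps=[[33,[0,0,0],[0,0,0]],[33,[0,0,0],[0,0,0]],[33,[0,0,0],[0,0,0]],[33,[0,0,0],[0,0,0]],[33,[0,0,0],[0,0,0]],[33,[0,0,0],[0,0,0]]])

```text
time_s: 11.88
ee_pos: [0.4597, 0.154, 0.2724]
eef_rot: [-180.0, -19.0, -9.7]
contact_force: [0.2, 0.7, 0.2]
width: 0.0286
```

Run:
```python
from hand import *
p,d=grab_frame('side');q=cv2.imread('pics/s8.png')[:,:,::-1]
print('diff',np.abs(p[90:210,310:410].astype(int)-q[90:210,310:410]).mean(),observe()['time_s'])
print(job_done())
```

```text
diff 1.5103333333333333 11.9333
the job is handed in; nothing more can be done
None
```

The large S-hook is hanging by itself in the paddle's handle, and I handed the job in at about 11.9 s. I pinched its shank top, lifted it straight out of the stand and lowered its leg through the handle hole. I pre-tilted it 10° to reduce swing, let go and backed the arm away.

- **Hook and paddle:** the last side and top views show the leg through the hole, the shank outside the handle end and the paddle where it was. The side view hardly changed over the last half second (average pixel change 1.5), so the hook was steady.
- **Other hooks:** the small hook still stands in the stand and the green look-alike was not touched.
- **Robot:** the gripper is clear of everything, and the last force reading was about zero.

- **Disagreeing fit:** one wrist-camera fit of the held hook put its lean at -8°. It had picked up gripper pixels, so I dropped it; the raw wrist depth and the side camera both showed about +8 to +9°.
- **Off-centre grasp:** the first grip was about 4 mm off and pushed sideways with 8.6 N. I eased that off before lifting.

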